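Spread the drilled log slices to dry

TASK

Four freshly drilled log slices for the insect hotel are heaped in the wooden drying tray and a fifth lies on the freely spinning turntable: lift that one off and bring it to the others, and spread all five over the whole tray in one even, flat layer, with at least a finger's width (15 mm) clear between any two and no corner of the tray left bare. Leave the flowerpot and the pine cone where they are on the turntable; the turntable itself may turn.

Things in the scene. Friction and masses are not known exactly. Their poses are not given: they have to be found in the camera images.
- tray: the shallow, fixed pale-wood drying tray; the origin is the centre of its underside on the table. Inside 200 mm along its own x and 250 mm along its own y; the floor is 8 mm above the table; the rim is 12 mm wide and rises to 20 mm above the table. It stands left or right of the middle, turned by up to 0.3 rad.
- tray_corner0 (a point): the inside corner of the tray at its floor, -x -y side
- tray_corner1 (a point): the inside corner of the tray at its floor, -x +y side
- tray_corner2 (a point): the inside corner of the tray at its floor, +x -y side
- tray_corner3 (a point): the inside corner of the tray at its floor, +x +y side
- slice0: a drilled log slice: round wooden disc, 44 mm across, 30 mm thick, 20 to 50 g, dark bark round the side, pale faces with small dark holes; the origin is the centre of its underside at the start, z is its axis. All five are alike, either face may be up. In the heap, on the tray floor.
- slice0_mid (a point): the point at half thickness (15 mm from either face) on the axis of slice 0
- slice1: a log slice just like slice0. In the heap, on the tray floor.
- slice1_mid (a point): the point at half thickness (15 mm from either face) on the axis of slice 1
- slice2: a log slice just like slice0. In the heap, on the tray floor.
- slice2_mid (a point): the point at half thickness (15 mm from either face) on the axis of slice 2
- slice3: a log slice just like slice0. In the heap, lying flat on top of the three others, so its underside is 30 mm above the tray floor.
- slice3_mid (a point): the point at half thickness (15 mm from either face) on the axis of slice 3
- slice4: a log slice just like slice0. Lying flat on the turntable, about 65 mm from the turntable's axis.
- slice4_mid (a point): the point at half thickness (15 mm from either face) on the axis of slice 4
- wheel: the round metal turntable (220 mm across, 12 mm thick, upper face 47 mm above the table), on a fixed foot; the origin lies on its axis at table height. It spins freely about its vertical axis with almost no friction and cannot be locked; at the start it is at rest. One slice, a flowerpot and a pine cone lie on it, all about 65 mm from its axis, 110 mm or so apart.
- pot: the small upturned clay flowerpot on the turntable: 60 mm wide at its foot, 58 mm high, 120 g; the origin is the centre of its underside, z is up
- cone: the small pine cone lying on the turntable, about 65 mm long along its x, about 32 mm thick; the origin is under its middle, on the turntable's face, z is up

How it is judged:
At the end, for the whole second after the job is handed in: All five slices flat on the tray floor inside the rim (middle below 27 mm above the table), at rest, any two centres over 59 mm apart (15 mm clear), and a slice centre within 100 mm of each inside corner of the tray; flowerpot and pine cone still in place on the turntable (x of slice0_mid in the frame of tray between -0.08 and 0.08 m and y of slice0_mid in the frame of tray between -0.105 and 0.105 m and height (world z) of each of slice0_mid, slice1_mid, slice2_mid, slice3_mid, slice4_mid below 0.027 m and linear speed of each of slice0, slice1, slice2, slice3, slice4 below 0.02 m/s and x of slice1_mid in the frame of tray between -0.08 and 0.08 m and y of slice1_mid in the frame of tray between -0.105 and 0.105 m and x of slice2_mid in the frame of tray between -0.08 and 0.08 m and y of slice2_mid in the frame of tray between -0.105 and 0.105 m and x of slice3_mid in the frame of tray between -0.08 and 0.08 m and y of slice3_mid in the frame of tray between -0.105 and 0.105 m and x of slice4_mid in the frame of tray between -0.08 and 0.08 m and y of slice4_mid in the frame of tray between -0.105 and 0.105 m and horizontal distance between slice0_mid and slice1_mid above 0.059 m and horizontal distance between each of slice0_mid, slice1_mid and slice2_mid above 0.059 m and horizontal distance between each of slice0_mid, slice1_mid, slice2_mid and slice3_mid above 0.059 m and horizontal distance between each of slice0_mid, slice1_mid, slice2_mid, slice3_mid and slice4_mid above 0.059 m and horizontal distance between any of slice0_mid, slice1_mid, slice2_mid, slice3_mid, slice4_mid and tray_corner0 below 0.1 m and horizontal distance between any of slice0_mid, slice1_mid, slice2_mid, slice3_mid, slice4_mid and tray_corner1 below 0.1 m and horizontal distance between any of slice0_mid, slice1_mid, slice2_mid, slice3_mid, slice4_mid and tray_corner2 below 0.1 m and horizontal distance between any of slice0_mid, slice1_mid, slice2_mid, slice3_mid, slice4_mid and tray_corner3 below 0.1 m); the robot touches nothing.
It fails at once if the flowerpot tips over or is shifted on the turntable by more than about 15 mm, or leaves it (x of pot in the frame of wheel below -0.062 m or x of pot in the frame of wheel above -0.022 m or y of pot in the frame of wheel below 0.03 m or y of pot in the frame of wheel above 0.07 m or angle between pot's own z axis and vertical above 0.3 rad or height (world z) of pot below 0.035 m).
It fails at once if the pine cone is rolled or shifted on the turntable by more than about 15 mm, or leaves it (x of cone in the frame of wheel below -0.062 m or x of cone in the frame of wheel above -0.022 m or y of cone in the frame of wheel below -0.07 m or y of cone in the frame of wheel above -0.03 m or angle between cone's own z axis and vertical above 0.5 rad or height (world z) of cone below 0.035 m).
It also fails if it takes over 72 s, if anything falls off the work surface, if the arm or the gripper's body presses on something with over 40 N, if the wrist force passes 120 N, or if a joint passes its speed limit or range.

ROBOT

A 6-joint arm with a two-finger parallel gripper is mounted at the origin on the work surface. World frame = base frame: x ahead of the robot, y to its left, z up, the work surface at z = 0. Lengths are in m, angles in rad, forces in N, time in s.
With the tool pointing down it reaches from about 0.25 to 0.775 m from the base axis. Payload 4 kg.
Tool frame: the origin (TCP) lies midway between the tips of the shut fingers; the grasp point (between the pads) lies 19 mm behind it; y points along the fingers, x is the direction in which the jaws open and shut, and the axes are right-handed (so a half turn about y gives the same grasp; the last joint's range is limited). The gripper opens to 94 mm and grips with 3 to 60 N. Pads are 16 mm wide; open, the fingers measure 119 mm over their backs; the gripper's body (75 mm by 177 mm) begins 78 mm behind the grasp point.
Start: joints at [1.087, 0.087, 1.371, -0, 1.684, -0.103], TCP at [0.204, 0.511, 0.206] pointing down, gripper open.
Joint ranges: [-3.1, 3.1], [-0.76, 2.03], [0.27, 2.55], [-1.08, 4.22], [0.17, 2.65], [-2.57, 2.57]. Speed limits (rad/s): [2.79, 2.79, 3.14, 3.14, 3.14, 3.14].

INTERFACE

Orientations are given as [roll, pitch, yaw] about the fixed x, y, z axes, in that order (R = Rz(yaw) Ry(pitch) Rx(roll)).
In Python, from bench import robot gives the robot as it stands.
- The arm moves only by the shell command python3 -m creep 'ROWS'. ROWS is JSON, a list of rows, each a list of 7 numbers: the shift along the tool's x, y, z in mm, then the turn, a rotation vector about the tool's x, y, z in degrees, then the closure in counts, from 0 (fully open) to 255 (shut). A call has 1 to 5 rows; each row is the pose to reach, as a shift and turn from the pose commanded when the call began, along the tool's axes at that moment; what a row does not reach only later rows make up. A row lasts 1/8 s, in which the tool goes at most 62.5 mm and 10.7 degrees, less where a joint would pass 70% of its speed; a pose out of reach is approached as far as the arm can. A call with a gripper value outside its range is refused whole. The fingers move at their own pace and stop on an object; the grip force is fixed at half the most. Time passes only in rows, so rows that repeat a pose let the fingers close. It gives the time, the measured TCP pose, the force and the opening at its end, in the units of the state.
- robot.get_obs(): the state, without advancing time (a new reading comes with each control period).
- robot.snapshot(name): name is "side" or "top"; returns a dict with "color" (480x640x3 uint8, blue, green, red), "fx", "fy", "cx", "cy" (pixels), "k1" (the pictures are not rectified: a ray, as slopes to the right and down, at radius r is drawn at 1 + k1 r^2 times it, then the intrinsics apply), "world_from_camera" (4x4, takes a point from camera to world coordinates). Camera axes: x right, y down, z forward; pixel columns grow to the right and rows downward; lengths in m; the calibration is good to about 2 mm. A picture is of the moment at which its call begins. There is no depth.
- robot.close_job(): hands the job in, once; it reports no verdict.
Trained networks look in the newest picture that a camera, given by its name, has taken for a name from the list of things; names that differ only in an ending like _2 or _b are one class to them, and where a whole thing is asked for, a point or a joint stands for the part that bears it (a point fixed in the world has none). Each returns a list of dicts, best first, with "p" (0 to 1); they miss things now and then, are a little off and sometimes report something else, mostly with a low value. They report only what shows in the picture. A call takes as long as a camera call.
- robot.spot_in(name, camera): "point" ([x, y, z] in m, in world coordinates, good to about 4 mm: the middle of the surface that is visible of it).
- robot.landmark_of(name, camera): "point" ([x, y, z] in m, in world coordinates, good to about 4 mm: a listed point, or the origin of a listed thing).
The state is a dict: "time": time; "joint_positions": joint angles; "qvel": joint speeds; "joint_torque": joint torques, N m; "tool_pos": TCP position; "ee_rot": TCP orientation; "wrist_force": force on the tool from outside, world axes, zero at the start; "wrist_torque": the same for the moment, N m; "width": finger opening in m.
Only numpy, scipy, OpenCV 4.12 (cv2) and the standard library are available. Lean on these libraries where they do the work, as an engineer would, in place of code of your own. Each camera call takes 0.05 s, during which the arm holds its last target.

## Working session

There is one attempt and no reset: what is moved stays moved. The work goes in short steps, Python scripts to look and compute and a shell command to move; the robot and the scene stay as the last step left them, time stands still between calls to the robot, and variables do not carry over. Pictures are saved under pics/ and viewed, and the job is handed in when it is done.

```bash
ls; mkdir -p pics; python3 - <<'E'
from bench import robot
import cv2
o=robot.get_obs()
print(o['time'],o['tool_pos'],o['ee_rot'],o['width'])
for c in ['top','side']:
    s=robot.snapshot(c); cv2.imwrite(f'pics/a_{c}.png',s['color'])
    print(c,s['fx'],s['k1'],s['world_from_camera'])
    for n in ['tray','wheel','pot','cone','tray_corner0','tray_corner1','tray_corner2','tray_corner3','slice0_mid','slice4_mid']:
        print(n,[(round(d['p'],2),[round(float(v),3) for v in d['point']]) for d in robot.landmark_of(n,c)])
print(robot.get_obs()['time'])
E
```

```text
pics
0.0 [0.20417967 0.51010639 0.20432301] [-1.570612    0.00216997  1.19001648] 0.0940884442611726
top 505.3702828495629 -0.08281129267283072 [[-0.02969719 -0.98245195  0.18413649  0.38182701]
 [-0.99955828  0.02940015 -0.00434373 -0.02619762]
 [-0.00114613 -0.18418415 -0.98289108  0.93489179]
 [ 0.          0.          0.          1.        ]]
tray [(0.72, [0.555, -0.159, 0.002])]
wheel [(0.68, [0.503, 0.214, -0.002])]
pot [(0.77, [0.556, 0.183, 0.047])]
cone [(0.81, [0.536, 0.278, 0.046])]
tray_corner0 [(0.95, [0.433, -0.049, 0.01]), (0.89, [0.473, -0.296, 0.008]), (0.67, [0.67, -0.267, 0.009]), (0.65, [0.633, -0.018, 0.008])]
tray_corner1 [(0.95, [0.433, -0.049, 0.01]), (0.89, [0.473, -0.296, 0.008]), (0.67, [0.67, -0.267, 0.009]), (0.65, [0.633, -0.018, 0.008])]
tray_corner2 [(0.95, [0.433, -0.049, 0.01]), (0.89, [0.473, -0.296, 0.008]), (0.67, [0.67, -0.267, 0.009]), (0.65, [0.633, -0.018, 0.008])]
tray_corner3 [(0.95, [0.433, -0.049, 0.01]), (0.89, [0.473, -0.296, 0.008]), (0.67, [0.67, -0.267, 0.009]), (0.65, [0.633, -0.018, 0.008])]
slice0_mid [(0.77, [0.54, -0.232, 0.023])
[... 432 characters left out ...]
l [(0.72, [0.587, -0.24, 0.025]), (0.64, [0.504, 0.218, 0.002])]
pot [(0.57, [0.553, 0.186, 0.045])]
cone [(0.57, [0.537, 0.279, 0.049])]
tray_corner0 [(0.82, [0.472, -0.295, 0.007]), (0.78, [0.673, -0.265, 0.004]), (0.65, [0.633, -0.016, 0.009])]
tray_corner1 [(0.82, [0.472, -0.295, 0.007]), (0.78, [0.673, -0.265, 0.004]), (0.65, [0.633, -0.016, 0.009])]
tray_corner2 [(0.82, [0.472, -0.295, 0.007]), (0.78, [0.673, -0.265, 0.004]), (0.65, [0.633, -0.016, 0.009])]
tray_corner3 [(0.82, [0.472, -0.295, 0.007]), (0.78, [0.673, -0.265, 0.004]), (0.65, [0.633, -0.016, 0.009])]
slice0_mid [(0.76, [0.542, -0.234, 0.018])]
slice4_mid [(0.89, [0.439, 0.205, 0.065]), (0.36, [0.564, -0.193, 0.008])]
1.1
```

View pics/a_top.png

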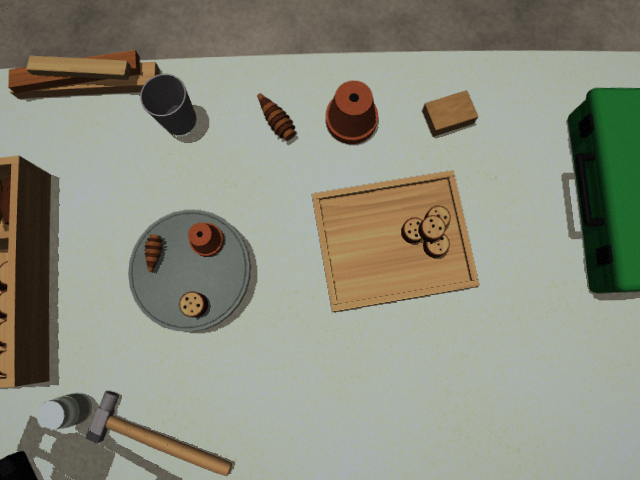

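View pics/a_side.png

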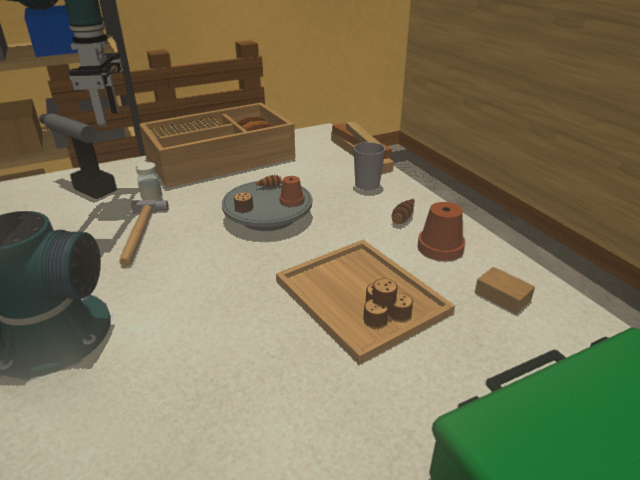

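```bash
cat > h.py <<'E'
import numpy as np,cv2
from scipy.spatial.transform import Rotation as Ro
from bench import robot
def cam(s):
    K=np.array([[s['fx'],0,s['cx']],[0,s['fy'],s['cy']],[0,0,1]]);return K,np.array([s['k1'],0,0,0,0.])
def p2w(s,uv,z):
    K,d=cam(s);n=cv2.undistortPoints(np.array([[uv]],float),K,d)[0,0]
    T=np.array(s['world_from_camera']);r=T[:3,:3]@np.array([n[0],n[1],1]);o=T[:3,3]
    return o+r*(z-o[2])/r[2]
def w2p(s,P):
    K,d=cam(s);T=np.linalg.inv(np.array(s['world_from_camera']))
    return cv2.projectPoints(np.array(P,float).reshape(-1,3),cv2.Rodrigues(T[:3,:3])[0],T[:3,3],K,d)[0][:,0]
TC=np.array([.552,-.158]);TY=.153
def tr(x,y):
    c,s=np.cos(TY),np.sin(TY);return TC+np.array([c*x-s*y,s*x+c*y])
def intray(p):
    c,s=np.cos(TY),np.sin(TY);d=np.array(p[:2])-TC;return np.array([c*d[0]+s*d[1],-s*d[0]+c*d[1]])
def goto(x,y,z,yaw=None):
    o=robot.get_obs();R=Ro.from_euler('xyz',o['ee_rot'])
    cy=o['ee_rot'][2]
    d=R.inv().apply(np.array([x,y,z])-o['tool_pos'])*1000
    if yaw is None: yaw=cy
    cand=[yaw+k*np.pi for k in(-2,-1,0,1,2)]
    q1=np.arctan2(y,x)
    cand=[c for c in cand if abs(q1-c)<2.4]
    yaw=min(cand,key=lambda c:abs(c-cy))
    T=Ro.from_euler('xyz',[-np.pi/2,0,yaw])
    rv=(R.inv()*T).as_rotvec(degrees=True)
    print('t',round(o['time'],2),'w',round(o['width']*1000,1),'pos',np.round(o['tool_pos'],4),'rpy',np.round(o['ee_rot'],3),'F',np.round(o['wrist_force'],1))
    print('  ->',np.round([x,y,z,yaw],3),'SHIFT',np.round(d,1),'TURN',np.round(rv,1))
def snap(c,name):
    s=robot.snapshot(c);cv2.imwrite(f'pics/{name}.png',s['color']);return s
def zoom(s,name,u0,v0,w,h,k):
    cv2.imwrite(f'pics/{name}.png',cv2.resize(s['color'][v0:v0+h,u0:u0+w],None,fx=k,fy=k,interpolation=cv2.INTER_CUBIC))
E
python3 - <<'E'
from h import *
s=snap('top','b'); zoom(s,'b_z',385,190,90,75,8)
zoom(s,'b_w',120,200,140,140,4)
s2=snap('side','c'); zoom(s2,'c_z',350,265,75,70,8)
for n in ['slice1_mid','slice2_mid','slice3_mid']:
  for c in ['top','side']: print(n,c,[(round(d['p'],2),[round(float(v),3) for v in d['point']]) for d in robot.landmark_of(n,c)])
E
```

```text
slice1_mid top [(0.66, [0.589, -0.237, 0.02]), (0.44, [0.569, -0.192, 0.012])]
slice1_mid side [(0.55, [0.585, -0.238, 0.023])]
slice2_mid top [(0.93, [0.565, -0.191, 0.022]), (0.46, [0.534, 0.278, 0.049]), (0.39, [0.438, 0.201, 0.047]), (0.3, [0.539, -0.235, 0.012])]
slice2_mid side [(0.64, [0.565, -0.196, 0.022]), (0.62, [0.589, -0.236, 0.008]), (0.38, [0.438, 0.202, 0.046])]
slice3_mid top [(0.71, [0.566, -0.216, 0.054])]
slice3_mid side [(0.77, [0.562, -0.216, 0.051]), (0.63, [0.632, -0.016, 0.01])]
```

View pics/b_z.png

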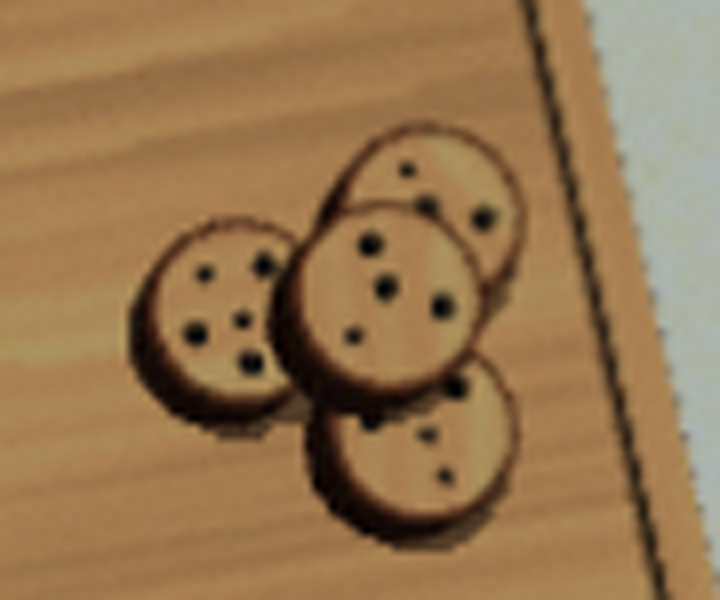

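View pics/b_w.png

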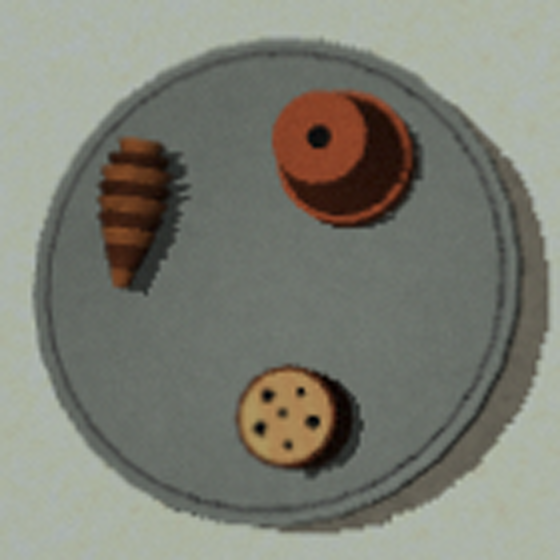

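View pics/c_z.png

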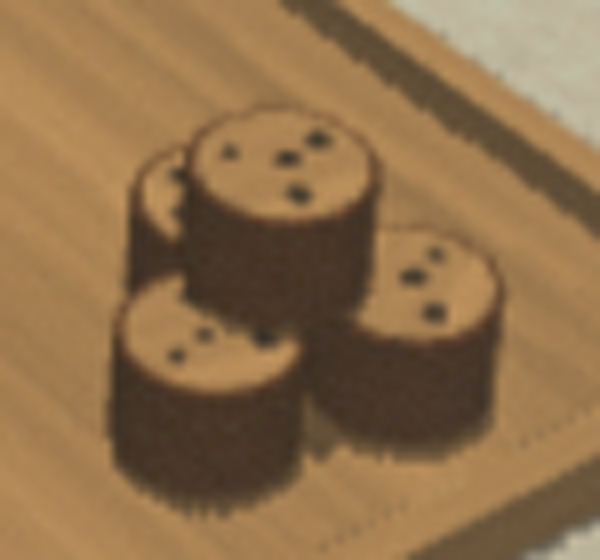

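```bash
python3 - <<'E'
from h import *
s=robot.snapshot('top')
f=lambda x,y,k,u,v:((x+.5)/k-.5+u,(y+.5)/k-.5+v)
for n,(x,y),z in [('s3top',(389,294),.068),('left s2',(235,310),.038),('far s1',(432,217),.038),('near s0',(426,432),.038)]:
    p=p2w(s,f(x,y,8,385,190),z);print(n,p.round(4),intray(p).round(3))
print('s4',p2w(s,f(287,416,4,120,200),.077).round(4))
im=cv2.resize(s['color'],None,fx=1,fy=1)
for x,y in [(-.1,-.125),(-.1,.125),(.1,-.125),(.1,.125)]:
    print(w2p(s,[*tr(x,y),.008]).round(1))
print([np.round(tr(x,y),3) for x,y in [(-.058,-.078),(-.058,.078),(.058,-.078),(.058,.078),(0,0)]])
import math
goto(.439,.203,.12,math.atan2(.203-.214,.439-.503)+math.pi/2)
E
```

```text
s3top [ 0.5625 -0.2198  0.068 ] [ 0.001 -0.063]
left s2 [ 0.5661 -0.191   0.038 ] [ 0.009 -0.035]
far s1 [ 0.5865 -0.2376  0.038 ] [ 0.022 -0.084]
near s0 [ 0.5367 -0.2327  0.038 ] [-0.027 -0.071]
s4 [0.4389 0.2016 0.077 ]
[[470.9 279.6]]
[[338.4 304.7]]
[[446.8 177.6]]
[[318.7 200.3]]
[array([ 0.507, -0.244]), array([ 0.483, -0.09 ]), array([ 0.621, -0.226]), array([ 0.597, -0.072]), array([ 0.552, -0.158])]
t 1.55 w 94.4 pos [0.2044 0.5106 0.2055] rpy [-1.571 -0.     1.19 ] F [ 0.1 -0.   0.1]
  -> [0.439 0.203 0.12  1.741] SHIFT [-198.4   85.5 -332.1] TURN [  0.  -31.6   0. ]
```

```bash
python3 -m creep '[[-50,15,-83,0,-8,0,65],[-100,40,-166,0,-16,0,65],[-150,65,-250,0,-24,0,65],[-198,85,-332,0,-31.6,0,65],[-198,85,-332,0,-31.6,0,65]]'; python3 - <<'E'
from h import *
goto(.439,.202,.12,1.741)
E
```

```text
time: 2.17
tool_pos: [0.3905, 0.2664, 0.139]
ee_rot: [-1.572, -0.001, 1.743]
wrist_force: [1.0, -0.2, 0.5]
width: 0.0701
t 2.17 w 70.1 pos [0.3905 0.2664 0.139 ] rpy [-1.572e+00 -1.000e-03  1.743e+00] F [ 1.  -0.2  0.5]
  -> [0.439 0.202 0.12  1.741] SHIFT [-71.7  19.  -36.8] TURN [0.1 0.1 0. ]
```

```bash
python3 -m creep '[[-35,10,-18,0,0,0,65],[-66,18,-33,0,0,0,65],[-66,18,-33,0,0,0,65],[-66,18,-33,0,0,0,65]]'; python3 - <<'E'
from h import *
goto(.439,.202,.052,1.741)
s=snap('side','d')
print([(round(d['p'],2),[round(float(v),3) for v in d['point']]) for d in robot.landmark_of('slice4_mid','side')])
E
```

```text
time: 2.68
tool_pos: [0.433, 0.209, 0.1214]
ee_rot: [-1.571, -0.001, 1.742]
wrist_force: [1.2, -0.3, -0.4]
width: 0.0702
t 2.67 w 70.2 pos [0.433  0.209  0.1214] rpy [-1.571e+00 -1.000e-03  1.742e+00] F [ 1.2 -0.3 -0.4]
  -> [0.439 0.202 0.052 1.741] SHIFT [-8.  69.4 -4.7] TURN [0. 0. 0.]
[(0.68, [0.561, -0.22, 0.049]), (0.52, [0.442, 0.206, 0.066]), (0.27, [0.438, -0.051, 0.01])]
```

View pics/d.png

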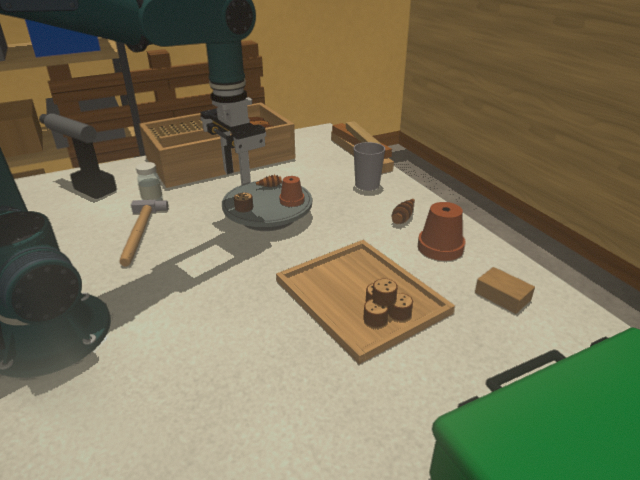

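```bash
python3 -m creep '[[-8,0,-5,0,0,0,65],[-8,35,-5,0,0,0,65],[-8,67,-5,0,0,0,65],[-8,68,-5,0,0,0,65],[-8,68,-5,0,0,0,65]]'; python3 - <<'E'
from h import *
goto(.439,.202,.053,1.741)
E
```

```text
time: 3.4
tool_pos: [0.4402, 0.2018, 0.0543]
ee_rot: [-1.572, -0.0, 1.742]
wrist_force: [0.1, -0.3, 0.5]
width: 0.0698
t 3.4 w 69.8 pos [0.4402 0.2018 0.0543] rpy [-1.572 -0.     1.742] F [ 0.1 -0.3  0.5]
  -> [0.439 0.202 0.053 1.741] SHIFT [0.4 1.3 1.2] TURN [0.1 0.1 0. ]
```

Close gently in stages so the wheel is not kicked.

```bash
python3 -m creep '[[0,0,1,0,0,0,90],[0,0,1,0,0,0,110],[0,0,1,0,0,0,125],[0,0,1,0,0,0,140],[0,0,1,0,0,0,155]]'; python3 -m creep '[[0,0,0,0,0,0,255],[0,0,0,0,0,0,255]]'
```

```text
time: 4.03
tool_pos: [0.4387, 0.2013, 0.0534]
ee_rot: [-1.571, -0.0, 1.742]
wrist_force: [-1.4, -0.3, 1.1]
width: 0.0434
time: 4.28
tool_pos: [0.4387, 0.2013, 0.0534]
ee_rot: [-1.571, -0.0, 1.742]
wrist_force: [-0.5, -0.2, 2.9]
width: 0.0437
```

```bash
python3 -m creep '[[0,-20,0,0,0,0,255],[0,-60,0,0,0,0,255],[0,-70,0,0,0,0,255]]'; python3 - <<'E'
from h import *
goto(.483,-.09,.11,TY+np.pi/2)
s=snap('top','e'); 
for n in ['pot','cone']: print([(round(d['p'],2),[round(float(v),3) for v in d['point']]) for d in robot.landmark_of(n,'top')])
E
```

```text
time: 4.65
tool_pos: [0.44, 0.2017, 0.1254]
ee_rot: [-1.575, -0.001, 1.742]
wrist_force: [0.4, -0.3, -0.8]
width: 0.0433
t 4.65 w 43.3 pos [0.44   0.2017 0.1254] rpy [-1.575e+00 -1.000e-03  1.742e+00] F [ 0.4 -0.3 -0.8]
  -> [ 0.483 -0.09   0.11   1.724] SHIFT [-294.8   15.1    7.2] TURN [0.3 1.  0. ]
[(0.75, [0.554, 0.181, 0.043])]
[(0.41, [0.636, -0.02, 0.006])]
```

View pics/e.png

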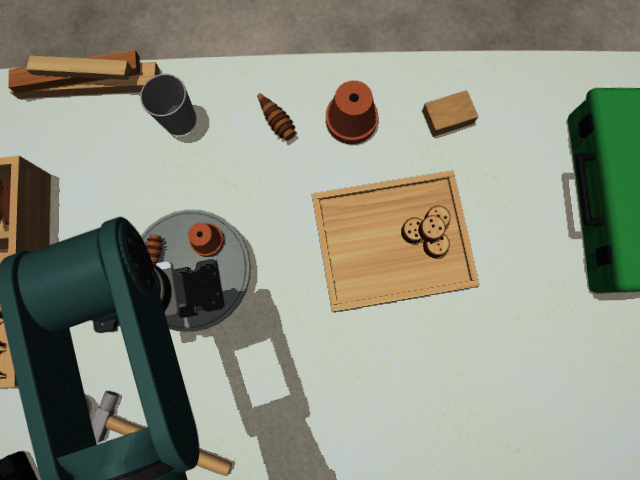

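```bash
python3 -m creep '[[-60,0,0,0,0,0,255],[-120,0,2,0,0,0,255],[-180,10,5,0,1,0,255],[-240,13,6,0,1,0,255],[-294,13,7,0,1,0,255]]';python3 -m creep '[[0,0,0,0,0,0,255],[0,0,0,0,0,0,255]]'; python3 - <<'E'
from h import *
goto(.483,-.09,.05,TY+np.pi/2)
E
```

```text
time: 5.42
tool_pos: [0.48, -0.0913, 0.1073]
ee_rot: [-1.567, -0.002, 1.723]
wrist_force: [0.2, 0.8, 0.3]
width: 0.0435
time: 5.68
tool_pos: [0.4805, -0.089, 0.1083]
ee_rot: [-1.568, -0.002, 1.723]
wrist_force: [-0.4, 0.3, -0.6]
width: 0.0433
t 5.67 w 43.3 pos [ 0.4805 -0.089   0.1083] rpy [-1.568 -0.002  1.723] F [-0.4  0.3 -0.6]
  -> [ 0.483 -0.09   0.05   1.724] SHIFT [-1.5 58.3 -2.5] TURN [-0.2 -0.   0.1]
```

```bash
python3 -m creep '[[-1,50,-2,0,0,0,255],[-1,80,-2,0,0,0,255],[-1,91,-2,0,0,0,255],[-1,92.5,-2,0,0,0,255],[-1,92.5,-2,0,0,0,255]]'; python3 - <<'E'
from h import *
goto(.483,-.09,.0148,TY+np.pi/2)
E
```

```text
time: 6.3
tool_pos: [0.4848, -0.0901, 0.019]
ee_rot: [-1.573, 0.001, 1.725]
wrist_force: [0.1, 0.6, 0.4]
width: 0.0436
t 6.3 w 43.6 pos [ 0.4848 -0.0901  0.019 ] rpy [-1.573e+00  1.000e-03  1.725e+00] F [0.1 0.6 0.4]
  -> [ 0.483 -0.09   0.015  1.724] SHIFT [0.4 4.2 1.8] TURN [ 0.1  0.1 -0.1]
```

```bash
python3 -m creep '[[0,2,0,0,0,0,255],[0,2,0,0,0,0,255]]';python3 -m creep '[[0,1,0,0,0,0,255],[0,1,0,0,0,0,255]]'
```

```text
time: 6.55
tool_pos: [0.4842, -0.0905, 0.0163]
ee_rot: [-1.572, 0.001, 1.724]
wrist_force: [0.4, -0.8, -0.2]
width: 0.0432
time: 6.8
tool_pos: [0.4837, -0.0904, 0.0146]
ee_rot: [-1.571, -0.0, 1.724]
wrist_force: [0.5, -0.3, -0.4]
width: 0.0436
```

```bash
python3 -m creep '[[0,0,0,0,0,0,103],[0,0,0,0,0,0,103],[0,0,0,0,0,0,103],[0,-50,0,0,0,0,103],[0,-90,0,0,0,0,90]]'; python3 - <<'E'
from h import *
goto(.5635,-.218,.10,TY+np.pi/2)
E
```

```text
time: 7.42
tool_pos: [0.4837, -0.0903, 0.1058]
ee_rot: [-1.571, -0.0, 1.724]
wrist_force: [1.0, 0.6, 0.5]
width: 0.0603
t 7.42 w 60.3 pos [ 0.4837 -0.0903  0.1058] rpy [-1.571 -0.     1.724] F [1.  0.6 0.5]
  -> [ 0.564 -0.218  0.1    1.724] SHIFT [-138.4    5.8  -59.4] TURN [0. 0. 0.]
```

```bash
python3 -m creep '[[-46,0,-20,0,0,0,85],[-92,0,-40,0,0,0,85],[-138,0,-59,0,0,0,85],[-138,0,-59,0,0,0,85]]'; python3 - <<'E'
from h import *
goto(.5635,-.218,.045,TY+np.pi/2)
E
```

```text
time: 7.92
tool_pos: [0.5638, -0.2204, 0.1035]
ee_rot: [-1.57, -0.0, 1.721]
wrist_force: [-0.1, 0.4, 0.7]
width: 0.0629
t 7.92 w 62.9 pos [ 0.5638 -0.2204  0.1035] rpy [-1.57  -0.     1.721] F [-0.1  0.4  0.7]
  -> [ 0.564 -0.218  0.045  1.724] SHIFT [ 2.4 58.5 -0.1] TURN [-0.  -0.2  0. ]
```

```bash
python3 -m creep '[[2,0,0,0,0,0,85],[2,35,0,0,0,0,85],[2,56,0,0,0,0,85],[2,57.5,0,0,0,0,85],[2,57.5,0,0,0,0,85]]'; python3 - <<'E'
from h import *
goto(.5635,-.218,.045,TY+np.pi/2)
s=snap('side','f'); zoom(s,'f_z',300,220,160,120,5)
E
```

```text
time: 8.55
tool_pos: [0.5631, -0.215, 0.0483]
ee_rot: [-1.572, 0.001, 1.725]
wrist_force: [0.4, -0.4, 0.1]
width: 0.0621
t 8.55 w 62.1 pos [ 0.5631 -0.215   0.0483] rpy [-1.572e+00  1.000e-03  1.725e+00] F [ 0.4 -0.4  0.1]
  -> [ 0.564 -0.218  0.045  1.724] SHIFT [-3.   3.3  0. ] TURN [ 0.1  0.1 -0. ]
```

View pics/f_z.png

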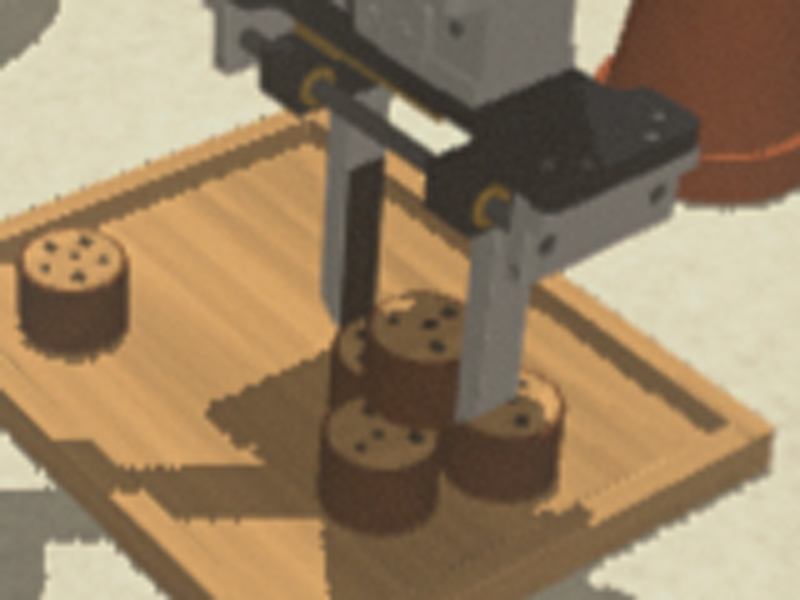

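```bash
python3 -m creep '[[-3,1,0,0,0,0,85],[-3,1,0,0,0,0,255],[-3,1,0,0,0,0,255],[-3,1,0,0,0,0,255],[-3,1,0,0,0,0,255]]';  python3 -m creep '[[0,-30,0,0,0,0,255],[0,-60,0,0,0,0,255],[0,-60,0,0,0,0,255]]'; python3 - <<'E'
from h import *
goto(.597,-.072,.105,TY+np.pi/2)
s=snap('side','g'); zoom(s,'g_z',300,190,160,150,5)
E
```

```text
time: 9.22
tool_pos: [0.5634, -0.2189, 0.0463]
ee_rot: [-1.571, 0.0, 1.724]
wrist_force: [-0.6, -0.2, 1.5]
width: 0.0431
time: 9.6
tool_pos: [0.565, -0.2195, 0.109]
ee_rot: [-1.576, 0.003, 1.724]
wrist_force: [-0.4, -0.4, -0.3]
width: 0.0433
t 9.6 w 43.3 pos [ 0.565  -0.2195  0.109 ] rpy [-1.576  0.003  1.724] F [-0.4 -0.4 -0.3]
  -> [ 0.597 -0.072  0.105  1.724] SHIFT [140.9   3.8 -54.1] TURN [ 0.3  0.  -0.2]
```

View pics/g_z.png

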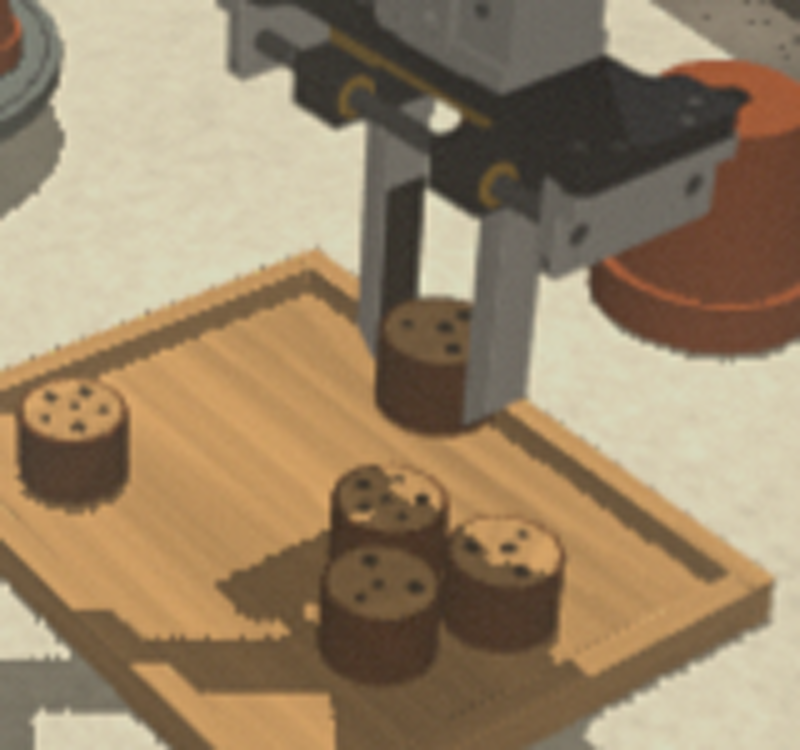

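```bash
python3 -m creep '[[47,0,-18,0,0,0,255],[94,0,-36,0,0,0,255],[141,0,-54,0,0,0,255],[141,0,-54,0,0,0,255],[141,0,-54,0,0,0,255]]';python3 - <<'E'
from h import *
goto(.597,-.072,.017,TY+np.pi/2)
E
```

```text
time: 10.28
tool_pos: [0.5942, -0.0712, 0.1043]
ee_rot: [-1.568, -0.0, 1.724]
wrist_force: [-0.0, -0.7, -0.5]
width: 0.0436
t 10.28 w 43.6 pos [ 0.5942 -0.0712  0.1043] rpy [-1.568 -0.     1.724] F [-0.  -0.7 -0.5]
  -> [ 0.597 -0.072  0.017  1.724] SHIFT [-1.2 87.3 -2.9] TURN [-0.2  0.   0. ]
```

```bash
python3 -m creep '[[-1,45,-2,0,0,0,255],[-1,80,-2,0,0,0,255],[-1,85,-2,0,0,0,255],[-1,85,-2,0,0,0,255],[-1,85,-2,0,0,0,255]]';python3 -m creep '[[0,0,0,0,0,0,255]]'
```

```text
time: 10.9
tool_pos: [0.5986, -0.0726, 0.0233]
ee_rot: [-1.574, 0.001, 1.723]
wrist_force: [0.0, -0.4, -0.1]
width: 0.0436
time: 11.02
tool_pos: [0.5984, -0.0722, 0.023]
ee_rot: [-1.574, 0.001, 1.724]
wrist_force: [0.0, -0.3, 0.1]
width: 0.0433
```

```bash
python3 -m creep '[[0,3,0,0,0,0,255],[0,3,0,0,0,0,255],[0,4.5,0,0,0,0,255],[0,4.5,0,0,0,0,255]]';python3 -m creep '[[0,0.7,0,0,0,0,255],[0,0.7,0,0,0,0,255]]'
```

```text
time: 11.52
tool_pos: [0.5971, -0.0717, 0.0164]
ee_rot: [-1.571, -0.0, 1.724]
wrist_force: [-0.4, -0.2, -0.7]
width: 0.0433
time: 11.78
tool_pos: [0.5972, -0.0717, 0.0163]
ee_rot: [-1.571, -0.0, 1.724]
wrist_force: [-2.2, 0.3, 2.6]
width: 0.0433
```

```bash
python3 -m creep '[[0,-1,0,0,0,0,103],[0,-1,0,0,0,0,103],[0,-1,0,0,0,0,103],[0,-50,0,0,0,0,103],[0,-95,0,0,0,0,90]]'; python3 - <<'E'
from h import *
s=snap('top','i'); s2=snap('side','i2'); zoom(s2,'i_z',270,220,190,140,4);zoom(s,'i_t',300,160,190,150,4)
for n in ['slice0_mid','slice1_mid','slice2_mid']:
  for c in ['side','top']: print(n,c,[(round(d['p'],2),[round(float(v),3) for v in d['point']]) for d in robot.landmark_of(n,c)])
E
```

```text
time: 12.4
tool_pos: [0.5968, -0.0717, 0.1113]
ee_rot: [-1.569, -0.001, 1.724]
wrist_force: [-0.5, 0.2, 0.4]
width: 0.0605
slice0_mid side [(0.8, [0.541, -0.234, 0.018])]
slice0_mid top [(0.76, [0.536, -0.232, 0.024])]
slice1_mid side [(0.75, [0.585, -0.236, 0.018])]
slice1_mid top [(0.67, [0.589, -0.236, 0.022])]
slice2_mid side [(0.67, [0.567, -0.194, 0.019])]
slice2_mid top [(0.67, [0.568, -0.192, 0.022])]
```

View pics/i_z.png

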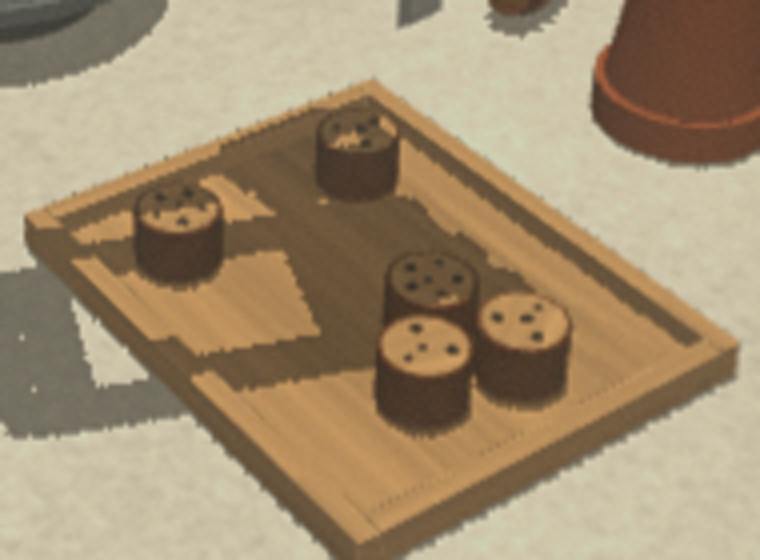

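View pics/i_t.png

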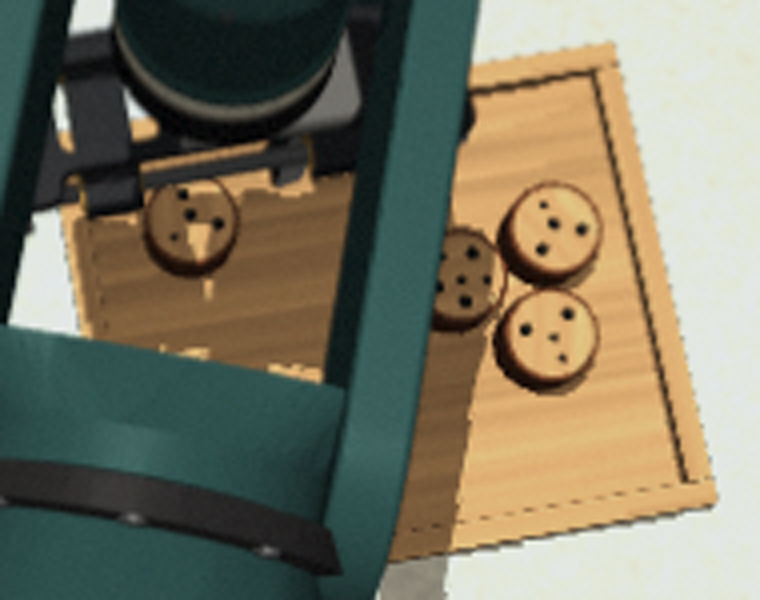

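```bash
python3 - <<'E'
from h import *
goto(.538,-.2335,.10,2.02)
E
```

```text
t 12.8 w 60.6 pos [ 0.5959 -0.0715  0.1085] rpy [-1.567 -0.002  1.724] F [0.  0.1 0.7]
  -> [ 0.538 -0.234  0.1   -1.122] SHIFT [-151.3    8.6   81.9] TURN [ -0.2 163.   -0.3]
```

```bash
python3 -m creep '[[-50,0,27,0,-4,0,90],[-100,0,54,0,-8,0,90],[-151,3,82,0,-11.2,0,90],[-151,3,82,0,-11.2,0,90],[-151,3,82,0,-11.2,0,90]]'; python3 - <<'E'
from h import *
goto(.538,-.2335,.016,1.92)
E
```

```text
time: 13.42
tool_pos: [0.5387, -0.233, 0.1066]
ee_rot: [-1.57, -0.002, 1.919]
wrist_force: [0.6, 0.8, -0.3]
width: 0.0609
t 13.43 w 60.9 pos [ 0.5387 -0.233   0.1066] rpy [-1.57  -0.002  1.919] F [ 0.6  0.8 -0.3]
  -> [ 0.538 -0.234  0.016  1.92 ] SHIFT [-0.4 90.6  0.7] TURN [-0.1 -0.1  0.1]
```

```bash
python3 -m creep '[[0,40,0,0,0,0,90],[0,75,0,0,0,0,90],[0,87,0,0,0,0,90],[0,88,0,0,0,0,90],[0,88,0,0,0,0,90]]'; python3 - <<'E'
from h import *
goto(.538,-.2335,.016,1.92)
s2=snap('side','j2'); zoom(s2,'j_z',270,220,190,140,4)
E
```

```text
time: 14.05
tool_pos: [0.5405, -0.2336, 0.0215]
ee_rot: [-1.573, 0.002, 1.92]
wrist_force: [0.2, 1.4, -0.4]
width: 0.0606
t 14.05 w 60.6 pos [ 0.5405 -0.2336  0.0215] rpy [-1.573  0.002  1.92 ] F [ 0.2  1.4 -0.4]
  -> [ 0.538 -0.234  0.016  1.92 ] SHIFT [1.  5.5 2.3] TURN [ 0.1  0.  -0.1]
```

View pics/j_z.png

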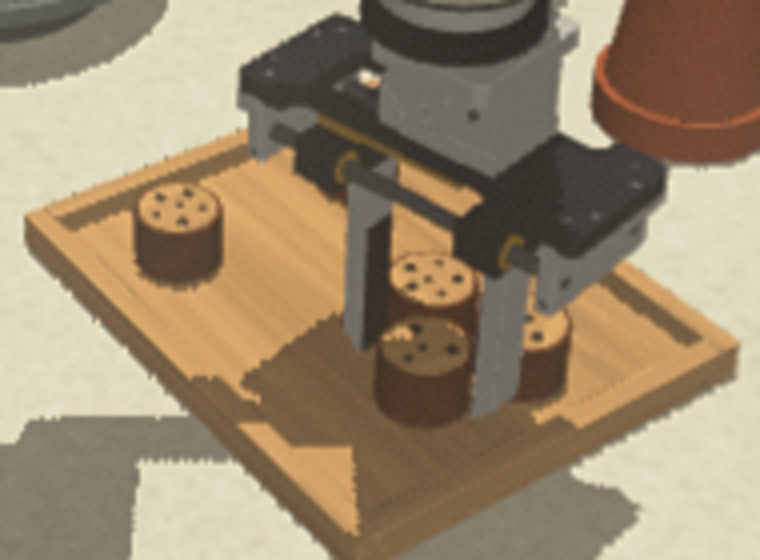

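```bash
python3 -m creep '[[1,4,2,0,0,0,90],[1,4,2,0,0,0,255],[1,4,2,0,0,0,255],[1,4,2,0,0,0,255],[1,4,2,0,0,0,255]]';python3 -m creep '[[0,-15,0,0,0,0,255],[0,-20,0,0,0,0,255],[0,-20,0,0,0,0,255]]'; python3 - <<'E'
from h import *
goto(.507,-.244,.036,1.92)
E
```

```text
time: 14.72
tool_pos: [0.537, -0.2334, 0.0161]
ee_rot: [-1.571, 0.0, 1.92]
wrist_force: [-1.2, 0.8, 1.3]
width: 0.0434
time: 15.1
tool_pos: [0.5377, -0.2336, 0.0371]
ee_rot: [-1.572, 0.002, 1.92]
wrist_force: [0.5, 1.0, -0.3]
width: 0.0435
t 15.1 w 43.5 pos [ 0.5377 -0.2336  0.0371] rpy [-1.572  0.002  1.92 ] F [ 0.5  1.  -0.3]
  -> [ 0.507 -0.244  0.036  1.92 ] SHIFT [ 0.7  1.  32.4] TURN [ 0.1 -0.  -0.1]
```

```bash
python3 -m creep '[[0,0,20,0,0,0,255],[0,0,32,0,0,0,255],[0,0,32,0,0,0,255],[0,12,32,0,0,0,255],[0,17,32,0,0,0,255]]';python3 -m creep '[[0,0,0,0,0,0,255],[0,1.5,0,0,0,0,255],[0,1.5,0,0,0,0,255]]'; python3 - <<'E'
from h import *
goto(.507,-.244,.0165,1.92)
E
```

```text
time: 15.72
tool_pos: [0.5064, -0.2437, 0.0174]
ee_rot: [-1.57, -0.002, 1.92]
wrist_force: [0.3, -0.2, -0.3]
width: 0.0435
time: 16.1
tool_pos: [0.5071, -0.2442, 0.0175]
ee_rot: [-1.571, 0.0, 1.92]
wrist_force: [-0.2, -0.5, -0.0]
width: 0.0435
t 16.1 w 43.5 pos [ 0.5071 -0.2442  0.0175] rpy [-1.571  0.     1.92 ] F [-0.2 -0.5 -0. ]
  -> [ 0.507 -0.244  0.016  1.92 ] SHIFT [0.2 1.  0.1] TURN [ 0. -0. -0.]
```

```bash
python3 -m creep '[[0,1,0,0,0,0,255],[0,1,0,0,0,0,255],[0,0.8,0,0,0,0,103],[0,0.8,0,0,0,0,103],[0,0.8,0,0,0,0,103]]';python3 -m creep '[[0,-35,0,0,0,0,103],[0,-60,0,0,0,0,90],[0,-60,0,0,0,0,90]]'; python3 - <<'E'
from h import *
goto(.587,-.2365,.075,1.05)
E
```

```text
time: 16.73
tool_pos: [0.507, -0.2442, 0.0167]
ee_rot: [-1.571, 0.0, 1.92]
wrist_force: [-0.8, -0.8, 0.3]
width: 0.0559
time: 17.1
tool_pos: [0.5086, -0.2452, 0.0792]
ee_rot: [-1.574, 0.004, 1.92]
wrist_force: [-0.1, -0.4, 0.2]
width: 0.0606
t 17.1 w 60.6 pos [ 0.5086 -0.2452  0.0792] rpy [-1.574  0.004  1.92 ] F [-0.1 -0.4  0.2]
  -> [ 0.587 -0.236  0.075  1.05 ] SHIFT [-18.6   4.5 -76.7] TURN [ 0.3 49.8 -0.1]
```

```bash
python3 -m creep '[[-4,0,-16,0,10,0,90],[-8,0,-32,0,20,0,90],[-12,0,-48,0,30,0,90],[-16,0,-64,0,40,0,90],[-18.5,2,-77,0,50,0,90]]';python3 -m creep '[[0,0,0,0,0,0,90],[0,0,0,0,0,0,90]]'; python3 - <<'E'
from h import *
goto(.587,-.2365,.016,1.05)
E
```

```text
time: 17.73
tool_pos: [0.5854, -0.2348, 0.0726]
ee_rot: [-1.568, 0.0, 1.041]
wrist_force: [-1.0, 0.7, -0.7]
width: 0.0608
time: 17.98
tool_pos: [0.5847, -0.2351, 0.0734]
ee_rot: [-1.569, 0.0, 1.049]
wrist_force: [0.7, 1.5, -0.4]
width: 0.0607
t 17.98 w 60.7 pos [ 0.5847 -0.2351  0.0734] rpy [-1.569  0.     1.049] F [ 0.7  1.5 -0.4]
  -> [ 0.587 -0.236  0.016  1.05 ] SHIFT [-0.1 57.4 -2.8] TURN [-0.1 -0.  -0. ]
```

```bash
python3 -m creep '[[0,35,-2,0,0,0,90],[0,54,-2,0,0,0,90],[0,57,-2,0,0,0,90],[0,57,-2,0,0,0,90],[0,57,-2,0,0,0,90]]'; python3 - <<'E'
from h import *
goto(.587,-.2365,.016,1.05)
s2=snap('side','k2'); zoom(s2,'k_z',270,220,190,140,4)
E
```

```text
time: 18.6
tool_pos: [0.5882, -0.2367, 0.019]
ee_rot: [-1.573, -0.0, 1.047]
wrist_force: [0.1, -0.0, -0.5]
width: 0.0605
t 18.6 w 60.5 pos [ 0.5882 -0.2367  0.019 ] rpy [-1.573 -0.     1.047] F [ 0.1 -0.  -0.5]
  -> [ 0.587 -0.236  0.016  1.05 ] SHIFT [-0.4  3.   1.1] TURN [ 0.1 -0.2  0. ]
```

View pics/k_z.png

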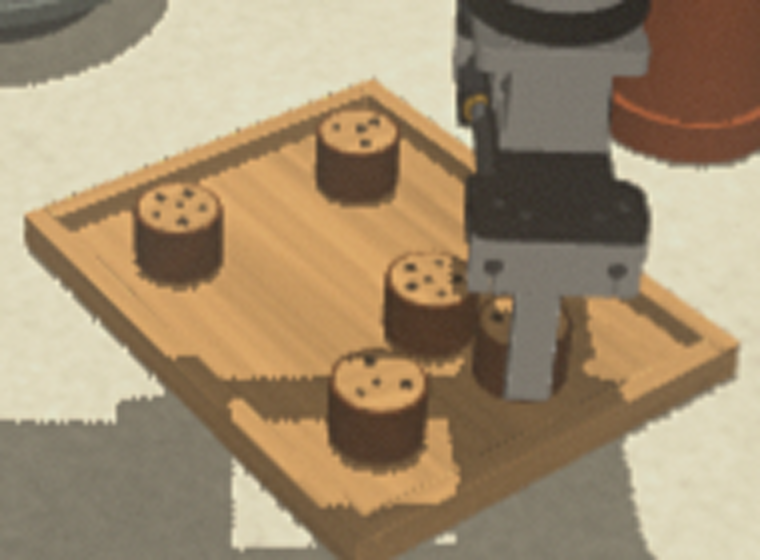

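```bash
python3 -m creep '[[0,1,0,0,0,0,90],[0,1,0,0,0,0,255],[0,1,0,0,0,0,255],[0,1,0,0,0,0,255],[0,1,0,0,0,0,255]]';python3 -m creep '[[0,-15,0,0,0,0,255],[0,-20,0,0,0,0,255],[0,-20,0,0,0,0,255]]'; python3 - <<'E'
from h import *
goto(.621,-.226,.036,1.05)
E
```

```text
time: 19.27
tool_pos: [0.5873, -0.2363, 0.0166]
ee_rot: [-1.571, -0.0, 1.047]
wrist_force: [-0.7, -0.4, 0.3]
width: 0.0435
time: 19.65
tool_pos: [0.5881, -0.2366, 0.0379]
ee_rot: [-1.573, -0.0, 1.047]
wrist_force: [0.2, 0.2, -0.6]
width: 0.0435
t 19.65 w 43.5 pos [ 0.5881 -0.2366  0.0379] rpy [-1.573 -0.     1.047] F [ 0.2  0.2 -0.6]
  -> [ 0.621 -0.226  0.036  1.05 ] SHIFT [ 25.7   2.  -23.2] TURN [ 0.1 -0.2  0. ]
```

```bash
python3 -m creep '[[15,0,-14,0,0,0,255],[26,0,-23,0,0,0,255],[26,0,-23,0,0,0,255],[26,12,-23,0,0,0,255],[26,17,-23,0,0,0,255]]';python3 -m creep '[[0,0,0,0,0,0,255],[0,1.5,0,0,0,0,255],[0,1.5,0,0,0,0,255]]'; python3 - <<'E'
from h import *
goto(.621,-.226,.0166,1.05)
E
```

```text
time: 20.27
tool_pos: [0.619, -0.225, 0.0178]
ee_rot: [-1.568, 0.0, 1.047]
wrist_force: [0.1, 0.4, -0.8]
width: 0.0435
time: 20.65
tool_pos: [0.6203, -0.2254, 0.0183]
ee_rot: [-1.571, -0.0, 1.047]
wrist_force: [0.5, 0.9, -0.5]
width: 0.0433
t 20.65 w 43.3 pos [ 0.6203 -0.2254  0.0183] rpy [-1.571 -0.     1.047] F [ 0.5  0.9 -0.5]
  -> [ 0.621 -0.226  0.017  1.05 ] SHIFT [-0.2  1.7 -0.9] TURN [ 0.  -0.2  0. ]
```

```bash
python3 -m creep '[[0,1.4,0,0,0,0,255],[0,1.4,0,0,0,0,255],[0,1.4,0,0,0,0,103],[0,1.4,0,0,0,0,103],[0,1.4,0,0,0,0,103]]';python3 -m creep '[[0,-35,0,0,0,0,103],[0,-60,0,0,0,0,90],[0,-60,0,0,0,0,90]]'; python3 - <<'E'
from h import *
goto(.567,-.1925,.075,1.05)
print([(round(d['p'],2),[round(float(v),3) for v in d['point']]) for d in (robot.snapshot('side'),robot.landmark_of('slice2_mid','side'))[1]])
E
```

```text
time: 21.28
tool_pos: [0.6203, -0.2253, 0.0168]
ee_rot: [-1.571, -0.0, 1.047]
wrist_force: [-0.3, 0.1, 0.0]
width: 0.0561
time: 21.65
tool_pos: [0.622, -0.2261, 0.0798]
ee_rot: [-1.577, -0.001, 1.047]
wrist_force: [-0.3, -0.1, -0.8]
width: 0.0608
t 21.65 w 60.8 pos [ 0.622  -0.2261  0.0798] rpy [-1.577e+00 -1.000e-03  1.047e+00] F [-0.3 -0.1 -0.8]
  -> [ 0.567 -0.192  0.075  1.05 ] SHIFT [ 1.6  4.4 64.5] TURN [ 0.3 -0.2  0. ]
[(0.62, [0.568, -0.189, 0.021])]
```

```bash
python3 -m creep '[[1,0,35,0,0,0,90],[2,0,64,0,0,0,90],[2,0,64,0,0,0,90],[2,20,64,0,0,0,90],[2,50,64,0,0,0,90]]';python3 -m creep '[[0,9,0,0,0,0,90],[0,9,0,0,0,0,90],[0,9,0,0,0,0,90]]'; python3 - <<'E'
from h import *
goto(.567,-.1915,.0165,1.05)
s2=snap('side','l2'); zoom(s2,'l_z',270,220,190,140,4)
E
```

```text
time: 22.38
tool_pos: [0.5673, -0.1924, 0.0264]
ee_rot: [-1.574, -0.0, 1.047]
wrist_force: [-0.2, 0.0, 0.0]
width: 0.061
time: 22.75
tool_pos: [0.5669, -0.1921, 0.0188]
ee_rot: [-1.573, -0.0, 1.047]
wrist_force: [-0.2, -0.6, 0.5]
width: 0.0605
t 22.75 w 60.5 pos [ 0.5669 -0.1921  0.0188] rpy [-1.573 -0.     1.047] F [-0.2 -0.6  0.5]
  -> [ 0.567 -0.192  0.016  1.05 ] SHIFT [0.6 2.3 0.2] TURN [ 0.1 -0.2  0. ]
```

View pics/l_z.png

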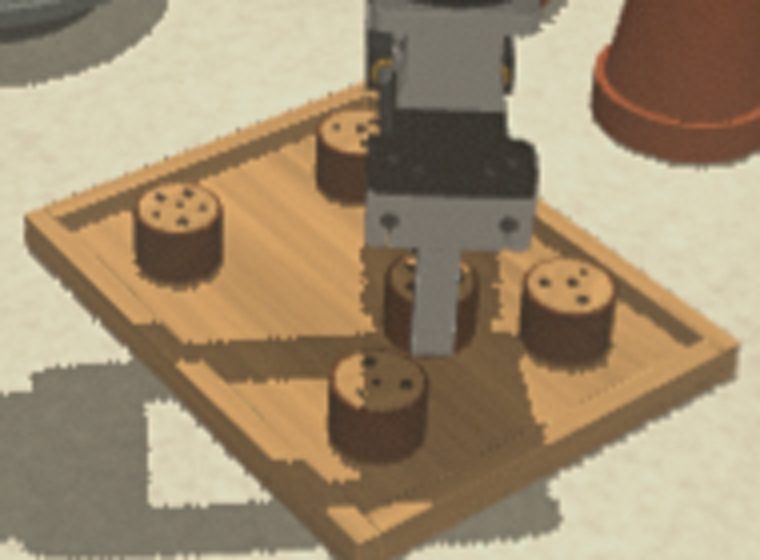

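```bash
python3 -m creep '[[0,1,0,0,0,0,90],[0,1,0,0,0,0,255],[0,1,0,0,0,0,255],[0,1,0,0,0,0,255],[0,1,0,0,0,0,255]]';python3 -m creep '[[0,-15,0,0,0,0,255],[0,-20,0,0,0,0,255],[0,-20,0,0,0,0,255]]'; python3 - <<'E'
from h import *
goto(.552,-.158,.036,1.05)
E
```

```text
time: 23.42
tool_pos: [0.566, -0.1916, 0.017]
ee_rot: [-1.571, -0.0, 1.047]
wrist_force: [-0.5, 0.1, 2.1]
width: 0.0434
time: 23.8
tool_pos: [0.5665, -0.1918, 0.0378]
ee_rot: [-1.573, -0.0, 1.047]
wrist_force: [-0.0, -0.4, 0.1]
width: 0.0436
t 23.8 w 43.6 pos [ 0.5665 -0.1918  0.0378] rpy [-1.573 -0.     1.047] F [-0.  -0.4  0.1]
  -> [ 0.552 -0.158  0.036  1.05 ] SHIFT [22.   1.8 29.5] TURN [ 0.1 -0.2  0. ]
```

```bash
python3 -m creep '[[12,0,15,0,0,0,255],[22,0,29.5,0,0,0,255],[22,0,29.5,0,0,0,255],[22,12,29.5,0,0,0,255],[22,17,29.5,0,0,0,255]]';python3 -m creep '[[0,0,0,0,0,0,255],[0,1.5,0,0,0,0,255],[0,1.5,0,0,0,0,255]]'; python3 - <<'E'
from h import *
goto(.552,-.158,.0170,1.05)
E
```

```text
time: 24.42
tool_pos: [0.5506, -0.1577, 0.0182]
ee_rot: [-1.569, 0.0, 1.047]
wrist_force: [0.6, -0.4, -0.4]
width: 0.0432
time: 24.8
tool_pos: [0.5514, -0.1579, 0.0183]
ee_rot: [-1.571, -0.0, 1.047]
wrist_force: [-0.3, -0.6, -0.1]
width: 0.0435
t 24.8 w 43.5 pos [ 0.5514 -0.1579  0.0183] rpy [-1.571 -0.     1.047] F [-0.3 -0.6 -0.1]
  -> [ 0.552 -0.158  0.017  1.05 ] SHIFT [ 0.2  1.3 -0.5] TURN [ 0.  -0.2  0. ]
```

```bash
python3 -m creep '[[0,1,0,0,0,0,255],[0,1,0,0,0,0,255],[0,1,0,0,0,0,103],[0,1,0,0,0,0,103],[0,1,0,0,0,0,103]]';python3 -m creep '[[0,-40,0,0,0,0,90],[0,-80,0,0,0,0,90],[0,-120,0,0,0,0,90],[0,-130,50,0,0,0,90],[0,-140,100,0,0,0,90]]'; python3 -m creep '[[30,0,50,0,0,0,90],[70,0,80,0,0,0,90],[110,0,110,0,0,0,90],[150,0,130,0,0,0,90],[150,0,130,0,0,0,90]]'
python3 -m creep '[[0,0,0,0,0,0,90],[0,0,0,0,0,0,90],[0,0,0,0,0,0,90]]'
python3 - <<'E'
from h import *
s=snap('top','m'); s2=snap('side','m2')
for c in ['top','side']:
 for n in ['slice0_mid','slice1_mid','slice2_mid','slice3_mid','slice4_mid','pot','cone','wheel']:
  print(n,c,[(round(d['p'],2),[round(float(v),3) for v in d['point']],intray(d['point']).round(3)) for d in robot.landmark_of(n,c)][:2])
E
```

```text
time: 25.42
tool_pos: [0.5514, -0.1577, 0.0173]
ee_rot: [-1.571, -0.0, 1.047]
wrist_force: [0.2, -0.2, -0.2]
width: 0.0556
time: 26.05
tool_pos: [0.4642, -0.1074, 0.158]
ee_rot: [-1.572, -0.0, 1.046]
wrist_force: [-0.2, 0.4, 0.8]
width: 0.0608
time: 26.68
tool_pos: [0.4269, 0.0896, 0.1574]
ee_rot: [-1.571, -0.001, 1.052]
wrist_force: [-0.4, 0.5, -0.2]
width: 0.0611
time: 27.05
tool_pos: [0.4273, 0.0862, 0.1572]
ee_rot: [-1.571, 0.0, 1.045]
wrist_force: [-0.5, 0.3, 0.5]
width: 0.0609
slice0_mid top [(0.91, [0.509, -0.243, 0.021], array([-0.055, -0.077]))]
slice1_mid top [(0.75, [0.554, -0.157, 0.0], array([0.002, 0.   ])), (0.74, [0.622, -0.225, 0.025], array([ 0.058, -0.077]))]
slice2_mid top [(0.92, [0.556, -0.157, 0.024], array([0.004, 0.001]))]
slice3_mid top [(0.96, [0.599, -0.069, 0.021], array([0.06 , 0.081])), (0.49, [0.478, -0.088, 0.014], array([-0.062,  0.08 ]))]
slice4_mid top [(0.58, [0.482, -0.089, 0.025], array([-0.059,  0.079]))]
pot top [(0.73, [0.555, 0.183, 0.043], array([0.055, 0.337]))]
cone top [(0.62, [0.538, 0.277, 0.044], array([0.052, 0.432]))]
wheel top [(0.33, [0.554, -0.158, 0.023], array([ 0.002, -0.   ]))]
slice0_mid side [(0.74, [0.51, -0.243, 0.021], array([-0.054, -0.078]))]
slice1_mid side [(0.85, [0.623, -0.228, 0.022], array([ 0.06, -0.08])), (0.69, [0.599, -0.076, 0.007], array([0.059, 0.074]))]
slice2_mid side [(0.9, [0.553, -0.156, 0.021], array([0.002, 0.002])), (0.23, [0.555, 0.185, 0.043], array([0.055, 0.338]))]
slice3_mid side [(0.6, [0.594, -0.068, 0.021], array([0.055, 0.082]))]
slice4_mid side [(0.94, [0.482, -0.086, 0.028], array([-0.058,  0.082]))]
pot side [(0.57, [0.557, 0.185, 0.045], array([0.057, 0.339])), (0.25, [0.625, -0.226, 0.008], array([ 0.061, -0.078]))]
cone side [(0.8, [0.535, 0.275, 0.048], array([0.05 , 0.431]))]
wheel side [(0.86, [0.503, 0.215, 0.004], array([0.009, 0.376])), (0.7, [0.549, -0.159, 0.01], array([-0.003, -0.   ]))]
```

View pics/m.png

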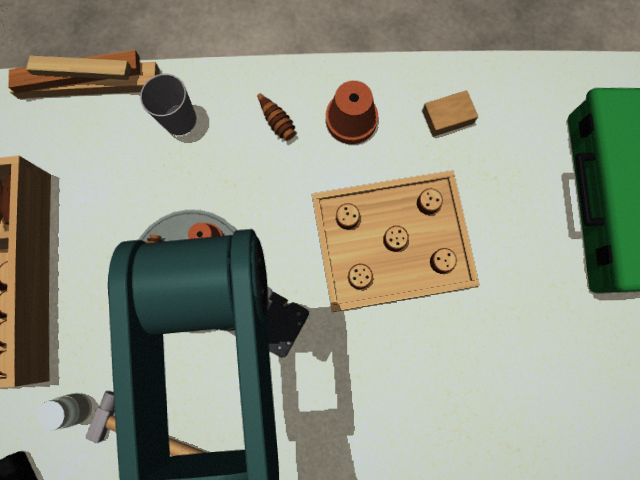

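View pics/m2.png

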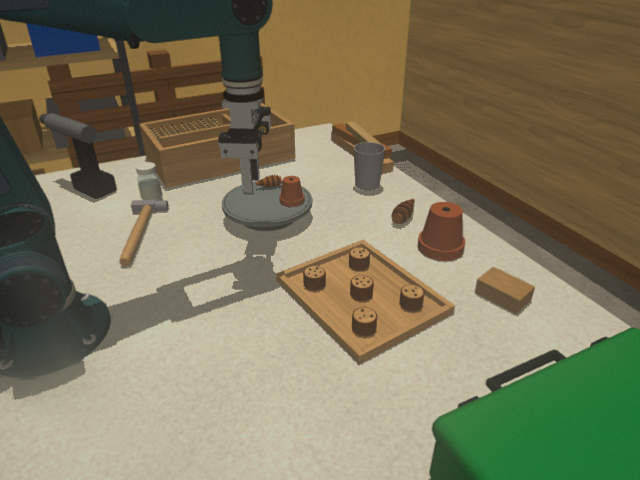

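The top view shows all five slices lying flat in the tray: one at the centre (396,238) and four near the corners at (348,216), (430,201), (443,260) and (361,276). Pot and cone are still on the turntable, and the arm is clear of everything.

```bash
python3 -c "
from bench import robot
print(robot.close_job())"
```

```text
the job is handed in; nothing more can be done
None
```

I took the slice off the turntable and spread all five flat in the tray, one at the centre and one near each corner. I then moved the arm clear and handed the job in at about 28 s of the 72 s allowed.

**Spacing:** In the tray's frame, the last readings put the slices within about 6 mm of (±0.058, ±0.078) m and (0, 0). The nearest centres are about 95 mm apart against the 59 mm needed, and each corner has a slice within about 65 mm against the 100 mm allowed.

**Flat on the floor:** Both camera views show every slice lying flat. The best height readings for the slices' middles were 21–28 mm. The 28 mm reading, for the turntable slice, is above the 27 mm limit. I put it down to the roughly 4 mm error of these readings, because the top camera gave 25 mm for the same slice and the picture shows it flat.

**Flowerpot and pine cone:** Both read within about 3 mm of where they started, and the turntable hardly turned.

**Checks that disagreed:** The networks gave a few wrong or mislabelled results, such as "wheel" at the middle of the tray. Where the pictures contradicted them, I went by the pictures.

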